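# Swap the empty tip rack behind the reagent bottles

## Robot

A 6-joint arm with a two-finger parallel gripper is mounted at the origin on the work surface. World frame = base frame: x ahead of the robot, y to its left, z up, the work surface at z = 0. Lengths are in m, angles in rad, forces in N, time in s.
With the tool pointing down it reaches from about 0.375 to 0.9 m from the base axis. Payload 3.1 kg.
Tool frame: the origin (TCP) lies midway between the tips of the shut fingers; the grasp point (between the pads) lies 19 mm behind it (bot.grasp_offset is the distance from the TCP to the grasp point, in m); z points along the fingers, y is the line along which they close (so a half turn about z gives the same grasp; the last joint's range is limited). The gripper opens to 85 mm and grips with 20 to 120 N. Pads are 22 mm wide; open, the fingers measure 114 mm over their backs; the gripper's body (76 mm by 85 mm) begins 54 mm behind the grasp point. The pads swing forward as they close: fully open they stand 13 mm farther back than shut.
Start: joints at [1.026, 0.527, 1.433, -0, 1.181, -0.178], TCP at [0.224, 0.583, 0.231] pointing down, gripper open.
Joint ranges: [-3.08, 3.08], [-0.75, 2.2], [0.22, 2.44], [-1.43, 4.57], [0, 2.65], [-2.85, 2.85]. Speed limits (rad/s): [2.79, 2.79, 3.14, 3.14, 3.14, 3.14].

## Interface

Orientations are given as [roll, pitch, yaw] about the fixed x, y, z axes, in that order (R = Rz(yaw) Ry(pitch) Rx(roll)).
In Python, from rig import bot gives the robot as it stands.
- The arm moves only by the tool jog_arm, never from a script. Its argument "series" is text: rows parted by semicolons, each of 4 numbers parted by spaces: the shift along the tool's x, y, z in m, then the turn about the tool's z in degrees. In form: tx ty tz roll; .... A call has 1 to 20 rows; each row shifts and turns the commanded pose from where the row before left it, along the tool's axes as they then stand; what a row does not reach is not made up. A row lasts 1/10 s, in which the tool goes at most 50 mm and 8.59 degrees, less where a joint would pass 70% of its speed; a pose out of reach is approached as far as the arm can. A call is refused whole if a number of a shift passes 0.05 or a number of a turn 8.59, either way. A call with a gripper value outside its range is refused whole. "grip" is the opening, from 0 (shut) to 1 (fully open), set as the call begins (left out, the last holds). The fingers move at their own pace and stop on an object; "squeeze" is the grip in N (left out, the last holds). Time passes only in rows, so rows that do not move let the fingers close. It gives the time, the measured TCP pose, the force, the opening and the grip force at its end, in the units of the state.
- bot.state(): the state, without advancing time (a new reading comes with each control period).
- bot.capture(name): name is "side" or "top"; returns a dict with "frame" (480x640x3 uint8, blue, green, red), "intrinsics" (3x3 intrinsics, pixels), "world_from_camera" (4x4, takes a point from camera to world coordinates). Camera axes: x right, y down, z forward; pixel columns grow to the right and rows downward; lengths in m; the calibration is good to about 2 mm. A picture is of the moment at which its call begins. There is no depth.
- bot.hand_in(): hands the job in; it is judged then, once.
The state is a dict: "time": time; "joints": joint angles; "qvel": joint speeds; "joint_efforts": joint torques, N m; "eef_pos": TCP position; "tcp_rot": TCP orientation; "wrist_force": force on the tool from outside, world axes, zero at the start; "moment": the same for the moment, N m; "width": finger opening in m; "finger_force": force on a finger pad.
Only numpy, scipy, OpenCV 4.12 (cv2) and the standard library are available. Lean on these libraries where they do the work, as an engineer would, in place of code of your own. Each camera call takes 0.05 s, during which the arm holds its last target. There are 200 camera calls.

## Task

The pipette-tip rack at the back of the white bay is empty. Stand both amber bottles that block it on the black ribbed tray, put the empty rack flat in the steel discard tray, and set the full tip rack squarely on the bay's rear mark in its place. Then put each bottle back upright on the very mark it came from, without tipping a bottle or disturbing the flask, the beaker or the timer.

Things in the scene. Friction and masses are not known exactly. Their poses are not given: they have to be found in the camera images.
- bay: White fixed low tray, 150 (its x) x 210 (its y) mm, floor 5 mm thick, rim 10 mm high and 3 mm thick. Origin: centre of its underside; x points away from the robot (to its rear), y to the left, turned by up to 0.12 rad. Grey marks on the floor: at the rear a rectangle for a rack centred at x = +36 mm, y = 0, the rack's long side along the bay's y; in front two discs for bottles at x = -33 mm, y = +45 and -45 mm.
- bottle_tray: Black fixed tray with ribs on its floor, 120 (its x) x 210 (its y) mm, floor 5 mm thick, rim 10 mm high and 3 mm thick; the side area for the two bottles, anywhere inside it. Origin: centre of its underside. It may be on the left, on the right or in the middle in front of the bay.
- discard_tray: Plain steel fixed tray for the empty rack, 110 (its x) x 230 (its y) mm outside, walls 3 mm thick and 16 mm high, floor 5 mm thick. Origin: centre of its underside. It may be on the left, on the right or in the middle in front of the bay.
- empty_rack: Loose dark tip rack, a block 46 (its x) x 170 (its y) x 58 (z) mm with two rows of empty holes in its top, standing on the bay's rear mark behind the bottles; about 0.17 kg. Origin: centre of its underside. To be gripped across its 46 mm width.
- full_rack: Loose dark tip rack like the empty one, 46 (its x) x 170 (its y) mm, deck 58 mm high, with two rows of ten white tips that stand 10 mm above the deck (68 mm in all), standing on the bench outside the bay on the left, on the right or in the middle; about 0.22 kg. Origin: centre of its underside. To be gripped across its 46 mm width, below the tips.
- slim_bottle: The slimmer amber glass bottle: 42 mm diameter up to 98 mm, black cap of 28 mm diameter from 108 to 125 mm height; about 0.2 kg. Starts on one of the two front marks of the bay. Origin: centre of its underside, z up.
- wide_bottle: The wider amber glass bottle: 56 mm diameter up to 92 mm, black cap of 38 mm diameter from 102 to 120 mm height. Grip it well up its body (about 75 mm) so that a wide gripper clears its neighbour; about 0.28 kg. Starts on the other front mark of the bay. Origin: centre of its underside, z up.
- flask: Bystander, to be left alone: loose conical glass flask, 72 mm diameter at the foot, 102 mm high. Origin: centre of its underside.
- beaker: Bystander, to be left alone: loose glass beaker, 60 mm diameter, 75 mm high. Origin: centre of its underside.
- timer: Bystander, to be left alone: loose white bench timer lying flat, 60 x 70 x 18 mm. Origin: centre of its underside.

How it is judged:
On the way, in this order (a step that is already met when the one before it is completed fails the run):
1. both bottles stand upright on the black ribbed tray (x of slim_bottle in the frame of bottle_tray between -0.06 and 0.06 m and y of slim_bottle in the frame of bottle_tray between -0.105 and 0.105 m and z of slim_bottle in the frame of bottle_tray between 0 and 0.011 m and angle between each of slim_bottle, wide_bottle's own z axis and vertical below 0.15 rad and linear speed of each of slim_bottle, wide_bottle below 0.02 m/s and x of wide_bottle in the frame of bottle_tray between -0.06 and 0.06 m and y of wide_bottle in the frame of bottle_tray between -0.105 and 0.105 m and z of wide_bottle in the frame of bottle_tray between 0 and 0.011 m), for 0.2 s.
2. the empty rack lies flat in the steel discard tray (x of empty_rack in the frame of discard_tray between -0.04 and 0.04 m and y of empty_rack in the frame of discard_tray between -0.04 and 0.04 m and z of empty_rack in the frame of discard_tray between 0 and 0.01 m and angle between empty_rack's own z axis and vertical below 0.1 rad and linear speed of empty_rack below 0.02 m/s), for 0.2 s.
3. the full rack stands on the rear mark of the bay (x of full_rack in the frame of bay between 0.024 and 0.048 m and y of full_rack in the frame of bay between -0.012 and 0.012 m and z of full_rack in the frame of bay between 0 and 0.009 m and angle between full_rack's own z axis and vertical below 0.08 rad and angle between the y axis of full_rack and the y axis of bay, either way round below 0.15 rad and linear speed of full_rack below 0.02 m/s), for 0.2 s.
At the end, for the whole second after the job is handed in: The full rack stands flat in the bay within 12 mm of the rear mark's centre along either axis of the bay and within 0.15 rad of square; the empty rack lies flat inside the discard tray; each bottle stands upright in the bay within 15 mm of where it stood at the start; all at rest (all of step 2 and all of step 3 and distance of each of slim_bottle, wide_bottle from where it was at the start of the episode below 0.015 m and angle between each of slim_bottle, wide_bottle's own z axis and vertical below 0.08 rad and linear speed of each of slim_bottle, wide_bottle below 0.02 m/s); the robot touches nothing.
It fails at once if a bottle is tipped over (more than 0.6 rad) (angle between any of slim_bottle, wide_bottle's own z axis and vertical above 0.6 rad).
It fails at once if the flask, the beaker or the timer is moved by more than 20 mm or tipped (distance of any of flask, beaker, timer from where it was at the start of the episode above 0.02 m or angle between any of flask, beaker, timer's own z axis and vertical above 0.4 rad).
It also fails if it takes over 144 s, if anything falls off the work surface, if the arm or the gripper's body presses on something with over 40 N, if the wrist force passes 120 N, or if a joint passes its speed limit or range.

## Working session

There is one attempt and no reset: what is moved stays moved. The work goes in short steps, Python scripts to look and compute and a tool call to move; the robot and the scene stay as the last step left them, time stands still between calls to the robot, and variables do not carry over. Pictures are saved under pics/ and viewed, at most 14 in all, crops included, and the job is handed in when it is done.

Besides the shell and the picture viewer there is one more tool, called after ">>>" as name(argument=value, ...) on one line, values as JSON. jog_arm: Moves the arm, as the interface text tells. Its arguments: {"type":"object","properties":{"series":{"type":"string"},"grip":{"type":"number"},"squeeze":{"type":"number"}},"required":["series"]}

```bash
mkdir -p pics; ls; python3 - <<'E'
from rig import bot
import cv2,pickle
d={n:bot.capture(n) for n in("side","top")}
pickle.dump(d,open("cap0.pkl","wb"))
for n in d: cv2.imwrite(f"pics/{n}0.png",d[n]["frame"]); print(n,d[n]["intrinsics"].tolist(),d[n]["world_from_camera"].round(4).tolist())
print(bot.state())
E
```

```text
pics
side [[624.8669638432705, 0.0, 323.3665805609976], [0.0, 624.8669638432705, 227.14763355904057], [0.0, 0.0, 1.0]] [[0.9974, -0.0459, 0.055, 0.4113], [-0.0703, -0.7752, 0.6278, -0.8257], [0.0138, -0.6301, -0.7764, 1.0732], [0.0, 0.0, 0.0, 1.0]]
top [[575.9400012676916, 0.0, 313.4736670536623], [0.0, 575.9400012676916, 234.16264265764252], [0.0, 0.0, 1.0]] [[-0.0182, -0.9821, 0.1874, 0.2529], [-0.9998, 0.0177, -0.0046, -0.0054], [0.0012, -0.1874, -0.9823, 1.2592], [0.0, 0.0, 0.0, 1.0]]
{'time': 0.1, 'joints': array([ 1.02548471e+00,  5.28402193e-01,  1.43376205e+00, -7.34921435e-06,
        1.18142563e+00, -1.78485902e-01]), 'qvel': array([ 4.02681573e-04, -2.64074466e-03, -2.94669950e-03,  1.60276139e-03,
        8.47160397e-05,  4.06228625e-04]), 'joint_efforts': array([-1.67408939e-04, -4.43305957e+01, -1.78587931e+01, -2.17965021e-04,
        3.93905750e-03, -1.14579007e-05]), 'eef_pos': array([0.223785  , 0.5828716 , 0.23041753]), 'tcp_rot': array([-3.13962595e+00, -3.47901111e-04,  2.77476939e+00]), 'wrist_force': array([-0.65184862,  0.07166207, -1.13962364]), 'moment': array([-0.00244579,  0.07653357, -0.04370501]), 'finger_force': 0.0, 'width': 0.08566058434291673}
```

View pics/top0.png

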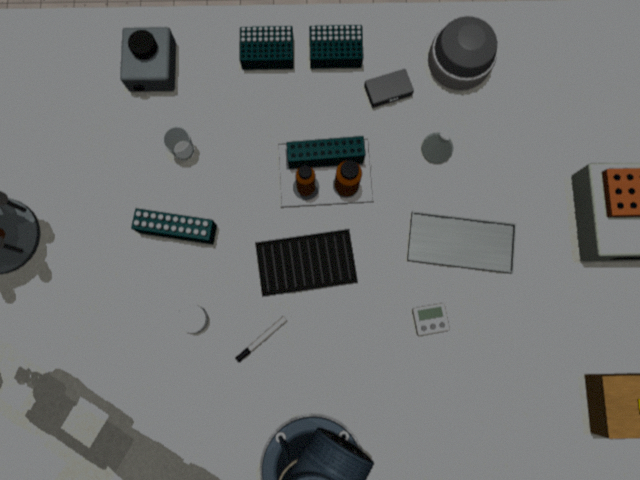

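View pics/side0.png

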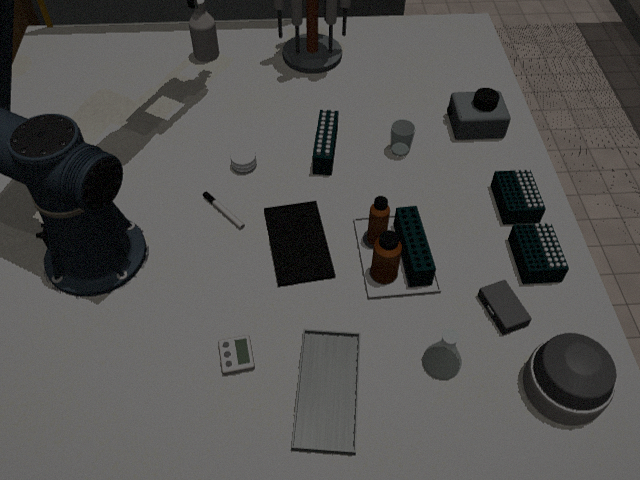

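The top view shows the bay (columns 279–372, rows 140–206) with the slim bottle at about (305,180) and the wide one at (348,177). The black tray is at (306,262), the discard tray at (461,242) and the full rack at (174,225). The side view shows the same things. Next I make enlarged crops of both views.

```bash
cat > h.py <<'E'
import numpy as np, cv2, pickle
def proj(c,P):
    T=np.linalg.inv(c["world_from_camera"]); p=np.atleast_2d(P)@T[:3,:3].T+T[:3,3]
    q=p@c["intrinsics"].T; return q[:,:2]/q[:,2:]
def ray(c,uv):
    T=c["world_from_camera"]; d=T[:3,:3]@np.linalg.solve(c["intrinsics"],[*uv,1.]); return T[:3,3],d
def atz(c,uv,z):
    o,d=ray(c,uv); return o+d*(z-o[2])/d[2]
def tri(cs,uvs):
    A=np.zeros((3,3));b=np.zeros(3)
    for c,uv in zip(cs,uvs):
        o,d=ray(c,uv); d/=np.linalg.norm(d); M=np.eye(3)-np.outer(d,d); A+=M;b+=M@o
    return np.linalg.solve(A,b)
def crop(im,x0,y0,w,h,s,step=20):
    o=cv2.resize(cv2.convertScaleAbs(im[y0:y0+h,x0:x0+w],alpha=1.6,beta=10),None,fx=s,fy=s,interpolation=cv2.INTER_CUBIC)
    for x in range(-(-x0//step)*step,x0+w,step):
        X=int((x-x0+.5)*s); cv2.line(o,(X,0),(X,8),(0,0,255),1); cv2.putText(o,str(x),(X+1,18),0,.35,(0,0,255),1)
    for y in range(-(-y0//step)*step,y0+h,step):
        Y=int((y-y0+.5)*s); cv2.line(o,(0,Y),(8,Y),(0,0,255),1); cv2.putText(o,str(y),(9,Y+4),0,.35,(0,0,255),1)
    return o
E
python3 - <<'E'
from h import *
d=pickle.load(open("cap0.pkl","rb")); t=d["top"]["frame"]; s=d["side"]["frame"]
cv2.imwrite("pics/c1.png",np.hstack([crop(t,250,130,130,170,3.06),crop(s,255,190,190,165,2.05)[:0] if 0 else cv2.copyMakeBorder(crop(t,125,195,130,60,3.06),0,520-184,0,0,0)]))
a=crop(s,340,185,110,120,5); cv2.imwrite("pics/c2.png",a)
b=np.hstack([crop(s,255,190,90,100,4),crop(s,285,100,90,100,4)]); cv2.imwrite("pics/c3.png",b)
E
```

```text
(no output)
```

View pics/c1.png

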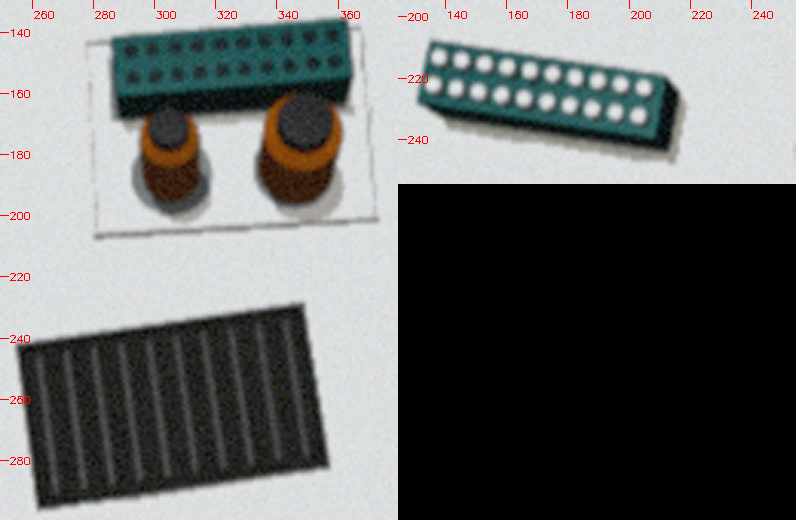

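View pics/c2.png

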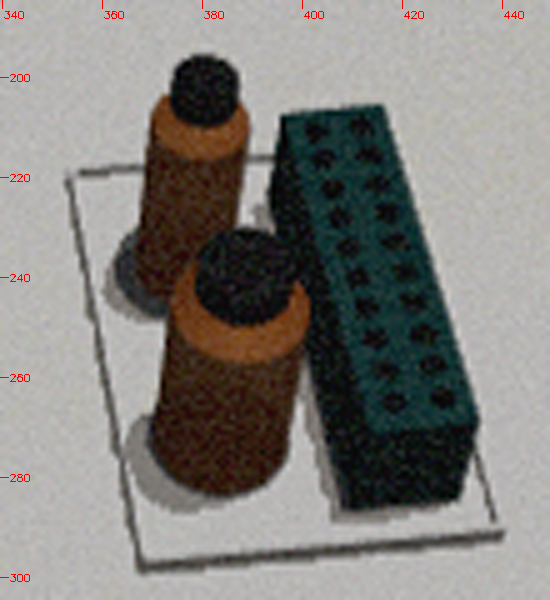

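View pics/c3.png

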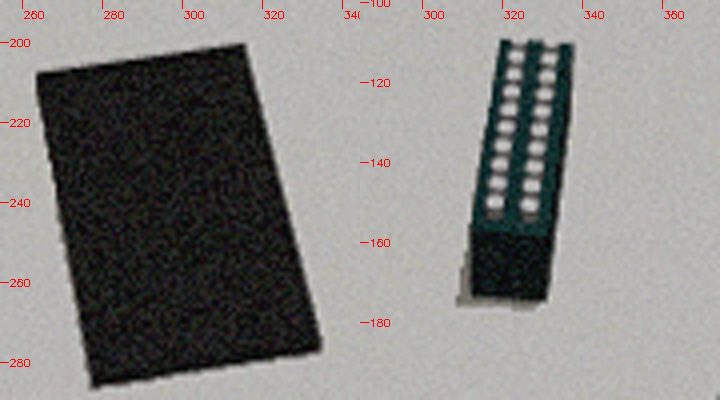

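Crops: c1 gives the bay, empty rack, black tray and full-rack corners in the top view. c2 and c3 give the same corners in the side view, with the slim cap at about (380,201) and the wide cap at about (389,238). The slim bottle is on +y and the wide one on −y. Now I triangulate and fit.

```bash
cat > fit.py <<'E'
from h import *
from scipy.optimize import least_squares
d=pickle.load(open("cap0.pkl","rb")); T,S=d["top"],d["side"]
# corner order: far+y, far-y, near-y, near+y
O={"bay":((.150,.210),[(277.6,143.6),(367.1,138.6),(373,200.7),(280.9,206.9)],[None,(439.5,291.1),(367.5,298.1),(353.5,219.9)]),
"empty":((.046,.170),[(286.1,142.6),(362.6,136),(364.5,154.3),(287.7,160.5)],[(416.1,205.5),(435.1,268.5),(411.9,270.9),(395.7,207.5)]),
"full":((.046,.170),[(135,207.6),(212.7,219),(208.8,239.6),(131.4,227.8)],[(338,110.7),(331.5,159),(312,156.5),(319.5,109.5)]),
"btray":((.120,.210),[(255.1,242.2),(348.2,228.5),(356.7,281.8),(262.2,295.5)],[(315.5,200.3),(335,276.5),(277.5,286.5),(263.8,207.5)]),
"disc":((.110,.230),[(411,213),(516,223),(513,272),(407,262)],[(360,333),(355,455),(292,450),(306,331)])}
for n,((a,b),t,s) in O.items():
    C=np.array([(a,b,0),(a,-b,0),(-a,-b,0),(-a,b,0)])/2
    def f(p):
        c,q=np.cos(p[3]),np.sin(p[3]); P=C@np.array([[c,-q,0],[q,c,0],[0,0,1]]).T+p[:3]
        r=[proj(T,P)-t]; k=[i for i in range(4) if s[i]]
        r.append(proj(S,P)[k]-np.array([s[i] for i in k])); return np.vstack(r).ravel()
    r=least_squares(f,[.5,0,.03,0]); print(n,r.x.round(4),"rms px",np.sqrt(np.mean(r.fun**2)).round(2))
for n,t,s in(("slim",(304.4,171),(380.5,200.9)),("wide",(349.5,168.4),(388.7,237.9))): print(n,tri([T,S],[t,s]).round(4))
for n,t,s in(("beaker",(187,153),(400,147)),("flask",(437,148),(441,360)),("timer",(431,319),(237,355))): print(n,atz(T,t,0).round(3),atz(S,s,0).round(3))
E
python3 fit.py
```

```text
bay [ 0.6356 -0.0392 -0.0016  0.0434] rms px 0.64
empty [ 0.6713 -0.0403  0.0568  0.0611] rms px 0.79
full [ 0.5108  0.2916  0.0507 -0.1704] rms px 0.58
btray [0.4301 0.0067 0.001  0.127 ] rms px 0.74
disc [ 0.4689 -0.3393  0.004  -0.135 ] rms px 1.15
slim [0.6007 0.0053 0.1224]
wide [ 0.6054 -0.0877  0.1188]
beaker [0.687 0.274 0.   ] [0.695 0.286 0.   ]
flask [ 0.689 -0.298  0.   ] [ 0.687 -0.294  0.   ]
timer [ 0.301 -0.262  0.   ] [ 0.302 -0.259  0.   ]
```

Heights come out consistently about 7 mm low, which looks like camera bias rather than different objects. I'll check it against the gripper when hovering over the slim bottle.

>>> jog_arm(series="0 0 0 -7.83; 0 0 0 -7.83; 0 0 0 -7.83; -0.0219 -0.0371 0 0; -0.0219 -0.0371 0 0; -0.0219 -0.0371 0 0; -0.0219 -0.0371 0 0; -0.0219 -0.0371 0 0; -0.0219 -0.0371 0 0; -0.0219 -0.0371 0 0; -0.0219 -0.0371 0 0; -0.0219 -0.0371 0 0; -0.0219 -0.0371 0 0; -0.0219 -0.0371 0 0; -0.0219 -0.0371 0 0; -0.0219 -0.0371 0 0; -0.0219 -0.0371 0 0; -0.0219 -0.0371 0 0; -0.0219 -0.0371 0 0; 0 0 0 0", grip=0.72)

```text
time: 2.1
eef_pos: [0.6032, 0.0004, 0.231]
tcp_rot: [-3.139, 0.003, -3.104]
wrist_force: [0.2, 0.9, 0.4]
width: 0.0614
finger_force: 0.0
```

```bash
cat >> h.py <<'E'
def look(tag,x0s=None):
    from rig import bot
    d={n:bot.capture(n) for n in("side","top")}; pickle.dump(d,open(f"cap{tag}.pkl","wb")); return d
def goto(x,y,z,yaw=None):
    from rig import bot
    s=bot.state(); p=s["eef_pos"]; w=s["tcp_rot"][2]
    dw=0 if yaw is None else (yaw-w+np.pi)%(2*np.pi)-np.pi
    w2=w+dw; dx,dy=x-p[0],y-p[1]; c,q=np.cos(w2),np.sin(w2)
    print("t",round(s["time"],1),"pos",p.round(4),"rpy",s["tcp_rot"].round(3),"w",round(s["width"],4),"| turn deg",round(-np.degrees(dw),2),"then tool",np.round([dx*c+dy*q,dx*q-dy*c,p[2]-z],4))
E
python3 - <<'E'
from h import *
d=look(1); goto(.6005,.005,.2,3.185)
from rig import bot
p=bot.state()["eef_pos"]
for n in d: print(n,proj(d[n],p).round(1))
a=crop(d["top"]["frame"],270,90,100,130,4); b=crop(d["side"]["frame"],330,130,100,130,4)
cv2.imwrite("pics/h1.png",np.hstack([a,b]))
E
```

```text
t 2.2 pos [0.5995 0.0047 0.2305] rpy [ 3.141e+00 -2.000e-03 -3.101e+00] w 0.0611 | turn deg -0.14 then tool [-0.001   0.0002  0.0305]
side [[385.4 163.2]]
top [[304.  155.2]]
```

View pics/h1.png

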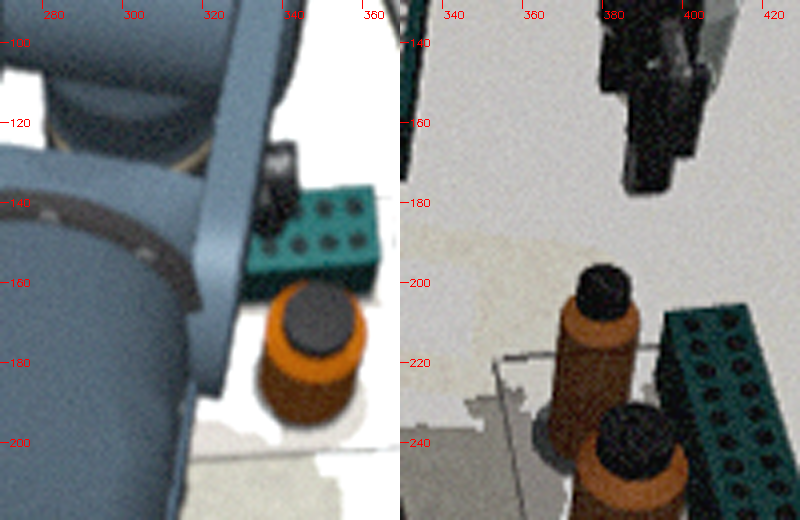

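The side view shows the near fingertip at (392,177) and the far one at about (384,152). Their midpoint is within about 2 px of the projected TCP, so a small side-camera offset explains the height bias. I'll refit with known heights and per-camera pixel offsets.

```bash
cat > fit2.py <<'E'
import contextlib,io
with contextlib.redirect_stdout(io.StringIO()):
    exec(open("fit.py").read())
Z={"empty":.063,"full":.058,"bay":.008,"btray":.010,"disc":.016}
N=list(Z); caps=[((304.4,171),(380.5,200.9),.130),((349.5,168.4),(388.7,237.9),.125)]
def g(v):
    bs,bt=v[:2],v[2:4]; r=[(bs-[1.5,2.5])/1.,bt/1.]; k=4
    for n in N:
        (a,b),t,s=O[n]; p=v[k:k+3]; k+=3
        c,q=np.cos(p[2]),np.sin(p[2]); C=np.array([(a,b),(a,-b),(-a,-b),(-a,b)])/2
        P=np.c_[C@np.array([[c,-q],[q,c]]).T+p[:2],np.full(4,Z[n])]
        w=1 if n in("empty","full") else .6
        r+=[w*(proj(T,P[i])[0]+bt-t[i]) for i in range(4)]+[w*(proj(S,P[i])[0]+bs-s[i]) for i in range(4) if s[i]]
    for t,s,z in caps:
        P=np.r_[v[k:k+2],z]; k+=2; r+=[proj(T,P)[0]+bt-t,proj(S,P)[0]+bs-s]
    return np.concatenate(r)
v0=np.zeros(4+15+4); v0[4::3]=.5; r=least_squares(g,v0)
print("bias side,top",r.x[:4].round(2),"rms",np.sqrt(np.mean(r.fun**2)).round(2))
for i,n in enumerate(N): print(n,r.x[4+3*i:7+3*i].round(4))
print("slim",r.x[19:21].round(4),"wide",r.x[21:].round(4))
E
python3 fit2.py
```

```text
bias side,top [ 0.43  2.24 -0.22 -0.69] rms 0.59
empty [ 0.6687 -0.0401  0.0614]
full [ 0.5086  0.2899 -0.17  ]
bay [ 0.6324 -0.0397  0.045 ]
btray [0.4284 0.0061 0.1273]
disc [ 0.4669 -0.3386 -0.134 ]
slim [0.598  0.0047] wide [ 0.603  -0.0875]
```

>>> jog_arm(series="0.001 0 0.015 0; 0 0 0.015 0; 0 0 0.015 0; 0 0 0.015 0; 0 0 0.015 0; 0 0 0.015 0; 0 0 0.015 0; 0 0 0.015 0; 0 0 0.012 0; 0 0 0.012 0; 0 0 0.012 0; 0 0 0.012 0; 0 0 0 0; 0 0 0 0")

```text
time: 3.6
eef_pos: [0.5987, 0.0054, 0.063]
tcp_rot: [3.141, -0.0, -3.099]
wrist_force: [0.7, 0.0, -0.6]
width: 0.0615
finger_force: 0.0
```

>>> jog_arm(series="0 0 0 0; 0 0 0 0; 0 0 0 0; 0 0 0 0; 0 0 0 0; 0 0 0 0; 0 0 0 0; 0 0 0 0", grip=0.3, squeeze=35)

```text
time: 4.4
eef_pos: [0.5995, 0.0052, 0.0641]
tcp_rot: [-3.141, 0.002, -3.098]
wrist_force: [-0.1, -0.9, 6.6]
width: 0.0413
finger_force: 36.0
```

>>> jog_arm(series="0 0 -0.006 0; 0 0 -0.012 0; 0 0 -0.016 0; 0 0 -0.016 0; 0 0 -0.01 0; 0.0063 0.0025 0 0; 0.015 0.006 0 0; 0.02 0.008 0 0; 0.02 0.008 0 0; 0.02 0.008 0 0; 0.02 0.008 0 0; 0.02 0.008 0 0; 0.02 0.008 0 0; 0.015 0.006 0 0; 0.007 0.002 0 0; 0 0 0.015 0; 0 0 0.015 0; 0 0 0.012 0; 0 0 0.006 0; 0 0 0 0")

```text
time: 6.4
eef_pos: [0.4326, 0.0628, 0.0746]
tcp_rot: [3.141, -0.002, -3.099]
wrist_force: [0.6, 0.3, -1.7]
width: 0.0413
finger_force: 35.7
```

>>> jog_arm(series="0 0 0.003 0; 0 0 0.002 0; 0 0 0.002 0; 0 0 0 0; 0 0 0 0")

```text
time: 6.9
eef_pos: [0.4329, 0.0628, 0.0685]
tcp_rot: [-3.142, 0.0, -3.098]
wrist_force: [-0.1, 0.7, -1.2]
width: 0.041
finger_force: 35.7
```

>>> jog_arm(series="0 0 0.002 0; 0 0 0 0; 0 0 0 0")

```text
time: 7.2
eef_pos: [0.4328, 0.0629, 0.0663]
tcp_rot: [3.142, -0.0, -3.098]
wrist_force: [0.6, 0.5, -2.5]
width: 0.0414
finger_force: 35.7
```

>>> jog_arm(series="0 0 0.002 0; 0 0 0 0; 0 0 0 0")

```text
time: 7.5
eef_pos: [0.4328, 0.0628, 0.0642]
tcp_rot: [3.142, -0.0, -3.098]
wrist_force: [-0.7, -0.1, -2.4]
width: 0.0411
finger_force: 35.7
```

>>> jog_arm(series="0 0 0.0015 0; 0 0 0 0; 0 0 0 0")

```text
time: 7.8
eef_pos: [0.433, 0.0628, 0.064]
tcp_rot: [-3.141, 0.001, -3.098]
wrist_force: [-1.6, -0.5, 12.6]
width: 0.0412
finger_force: 36.7
```

>>> jog_arm(series="0 0 0 0; 0 0 0 0; 0 0 0 0; 0 0 0 0; 0 0 0 0; 0 0 -0.01 0; 0 0 -0.015 0; 0 0 -0.03 0; 0 0 -0.04 0; 0 0 -0.02 0; 0 0 0 0", grip=0.75)

```text
time: 8.9
eef_pos: [0.4349, 0.0627, 0.181]
tcp_rot: [-3.14, 0.008, -3.098]
wrist_force: [-0.4, -0.6, -0.1]
width: 0.0642
finger_force: 0.0
```

```bash
python3 -c "
from h import *
goto(.603,-.0875,.18,3.185)"
```

```text
t 8.9 pos [0.4349 0.0627 0.181 ] rpy [-3.14   0.008 -3.098] w 0.0642 | turn deg 0.0 then tool [-0.1615 -0.1574  0.001 ]
```

>>> jog_arm(series="-0.01 -0.01 0 0; -0.02 -0.02 0 0; -0.025 -0.024 0 0; -0.025 -0.024 0 0; -0.025 -0.024 0 0; -0.025 -0.024 0 0; -0.02 -0.02 0 0; -0.012 -0.0114 0 0; 0 0 0.01 0; 0 0 0.02 0; 0 0 0.02 0; 0 0 0.02 0; 0 0 0.015 0; 0 0 0.015 0; 0 0 0.01 0; 0 0 0.01 0; 0 0 0 0; 0 0 0 0", grip=0.9)

```text
time: 10.7
eef_pos: [0.6016, -0.0874, 0.0578]
tcp_rot: [-3.142, 0.0, -3.098]
wrist_force: [-0.2, 0.7, -0.3]
width: 0.0767
finger_force: 0.0
```

>>> jog_arm(series="0 0 0 0; 0 0 0 0; 0 0 0 0; 0 0 0 0; 0 0 0 0; 0 0 0 0; 0 0 0 0; 0 0 0 0", grip=0.4)

```text
time: 11.5
eef_pos: [0.6022, -0.0875, 0.0589]
tcp_rot: [-3.141, 0.002, -3.098]
wrist_force: [-0.3, 0.3, 5.4]
width: 0.0553
finger_force: 37.6
```

>>> jog_arm(series="0 0 -0.006 0; 0 0 -0.012 0; 0 0 -0.016 0; 0 0 -0.016 0; 0 0 -0.01 0; 0.007 0.0028 0 0; 0.0147 0.005 0 0; 0.02 0.007 0 0; 0.02 0.007 0 0; 0.02 0.008 0 0; 0.02 0.008 0 0; 0.02 0.008 0 0; 0.015 0.005 0 0; 0.012 0.004 0 0; 0.005 0.002 0 0; 0 0 0.015 0; 0 0 0.02 0; 0 0 0.015 0; 0 0 0.006 0; 0 0 0 0")

```text
time: 13.5
eef_pos: [0.4452, -0.0372, 0.0611]
tcp_rot: [3.141, -0.002, -3.098]
wrist_force: [0.4, -0.5, -3.7]
width: 0.0553
finger_force: 38.1
```

>>> jog_arm(series="0 0 0.0015 0; 0 0 0.0015 0; 0 0 0 0; 0 0 0 0")

```text
time: 13.9
eef_pos: [0.4458, -0.0374, 0.0592]
tcp_rot: [-3.141, 0.001, -3.098]
wrist_force: [-0.0, -0.4, -3.7]
width: 0.0552
finger_force: 38.2
```

>>> jog_arm(series="0 0 0.0015 0; 0 0 0 0; 0 0 0 0")

```text
time: 14.2
eef_pos: [0.4459, -0.0373, 0.0588]
tcp_rot: [-3.141, 0.002, -3.098]
wrist_force: [-1.3, 0.9, 10.5]
width: 0.0549
finger_force: 39.2
```

>>> jog_arm(series="0 0 0 0; 0 0 0 0; 0 0 0 0; 0 0 0 0; 0 0 0 0; 0 0 -0.01 0; 0 0 -0.015 0; 0 0 -0.03 0; 0 0 -0.04 0; 0 0 -0.04 0; 0 0 0 0", grip=0.95)

```text
time: 15.3
eef_pos: [0.4487, -0.0382, 0.1973]
tcp_rot: [-3.137, 0.011, -3.098]
wrist_force: [-0.6, -0.5, -0.5]
width: 0.0811
finger_force: 0.0
```

```bash
python3 -c "
from h import *
goto(.6687,-.0401,.16,1.5708+.055)"
```

```text
t 15.3 pos [ 0.4487 -0.0382  0.1973] rpy [-3.137  0.011 -3.098] w 0.0811 | turn deg 89.35 then tool [-0.014   0.2196  0.0373]
```

>>> jog_arm(series="0 0 0 8.12; 0 0 0 8.12; 0 0 0 8.12; 0 0 0 8.12; 0 0 0 8.12; 0 0 0 8.12; 0 0 0 8.12; 0 0 0 8.12; 0 0 0 8.12; 0 0 0 8.12; 0 0 0 8.12; -0.002 0.032 0 0; -0.002 0.032 0 0; -0.002 0.032 0 0; -0.002 0.032 0 0; -0.002 0.032 0 0; -0.002 0.032 0 0; -0.002 0.03 0 0; 0 0 0 0; 0 0 0 0", grip=0.82)

```text
time: 17.3
eef_pos: [0.667, -0.0388, 0.191]
tcp_rot: [-3.139, -0.001, 1.626]
wrist_force: [0.4, 0.2, -0.7]
width: 0.0697
finger_force: 0.0
```

```bash
python3 - <<'E'
from h import *
d=look(2); goto(.6687,-.0401,.046,1.5708+.055)
cv2.imwrite("pics/h2.png",np.hstack([crop(d["side"]["frame"],360,150,90,150,4),crop(d["side"]["frame"],250,170,110,150,4)[:, :440]]))
E
```

```text
t 17.4 pos [ 0.6662 -0.0387  0.1915] rpy [-3.139e+00 -1.000e-03  1.626e+00] w 0.0703 | turn deg 0.0 then tool [-0.0015  0.0025  0.1455]
```

View pics/h2.png

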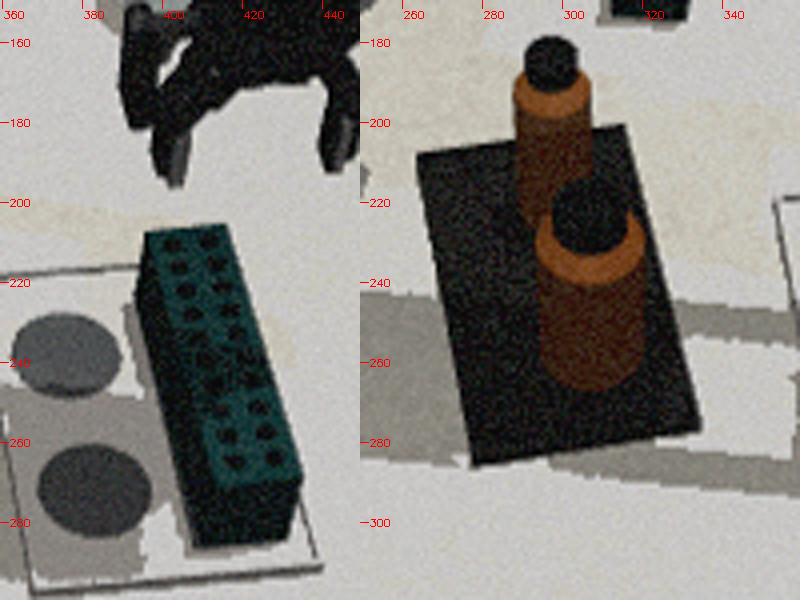

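The bottles stand upright on the black tray, with caps at about (294,185) and (304,224). The disc marks are clear at (374,239) and (379,273), and the fingers straddle the empty rack.

>>> jog_arm(series="-0.0015 0.0025 0.0155 0; 0 0 0.025 0; 0 0 0.025 0; 0 0 0.025 0; 0 0 0.02 0; 0 0 0.015 0; 0 0 0.015 0; 0 0 0.015 0; 0 0 0.01 0; 0 0 0 0; 0 0 0 0")

```text
time: 18.5
eef_pos: [0.6708, -0.0405, 0.0269]
tcp_rot: [3.141, 0.0, 1.626]
wrist_force: [-0.5, -0.3, 0.1]
width: 0.0701
finger_force: 0.0
```

>>> jog_arm(series="0 0 0 0; 0 0 0 0; 0 0 0 0; 0 0 0 0; 0 0 0 0; 0 0 0 0; 0 0 0 0; 0 0 0 0", grip=0.3, squeeze=40)

```text
time: 19.3
eef_pos: [0.6715, -0.0406, 0.028]
tcp_rot: [3.139, 0.001, 1.626]
wrist_force: [0.3, 0.4, 6.3]
width: 0.046
finger_force: 43.5
```

>>> jog_arm(series="0 0 -0.006 0; 0 0 -0.014 0; 0 0 -0.02 0; 0 0 -0.02 0; 0 0 -0.02 0; 0 0 -0.02 0; 0 0 -0.02 0; 0 0 -0.02 0; 0 0 0 5.42; 0 0 0 5.42; -0.016 -0.0083 0 0; -0.036 -0.018 0 0; -0.036 -0.018 0 0; -0.036 -0.018 0 0; -0.036 -0.018 0 0; -0.036 -0.018 0 0; -0.036 -0.018 0 0; -0.036 -0.018 0 0; -0.036 -0.018 0 0; -0.0186 -0.0104 0 0")

```text
time: 21.3
eef_pos: [0.4631, -0.3414, 0.167]
tcp_rot: [-3.141, 0.001, 1.436]
wrist_force: [0.4, -0.1, -2.4]
width: 0.0453
finger_force: 42.7
```

>>> jog_arm(series="0 0 0 0; 0 0 0 0")

```text
time: 21.5
eef_pos: [0.465, -0.3385, 0.1669]
tcp_rot: [-3.141, -0.001, 1.436]
wrist_force: [-0.6, 1.6, -2.0]
width: 0.0457
finger_force: 42.7
```

```bash
python3 - <<'E'
from h import *
d=look(3); goto(.4669,-.3386,.0265,1.5708-.134)
cv2.imwrite("pics/h3.png",crop(d["side"]["frame"],230,250,200,220,2.7))
E
```

```text
t 21.6 pos [ 0.466  -0.3374  0.1668] rpy [-3.141e+00 -1.000e-03  1.438e+00] w 0.0452 | turn deg 0.06 then tool [-0.001   0.0011  0.1403]
```

View pics/h3.png

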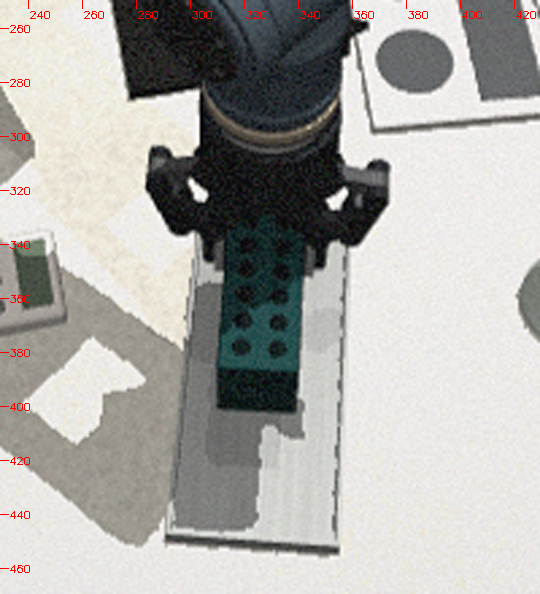

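The rack hangs level over the discard tray (rack end at about (320,400), tray at (295–358, 345–455)). Lowering.

>>> jog_arm(series="-0.001 0.001 0.01 0; 0 0 0.02 0; 0 0 0.025 0; 0 0 0.025 0; 0 0 0.02 0; 0 0 0.015 0; 0 0 0.01 0; 0 0 0.006 0; 0 0 0.004 0; 0 0 0.002 0; 0 0 0 0; 0 0 0 0")

```text
time: 22.8
eef_pos: [0.4673, -0.3398, 0.0304]
tcp_rot: [3.141, 0.001, 1.437]
wrist_force: [0.7, -0.2, -1.6]
width: 0.0457
finger_force: 42.7
```

>>> jog_arm(series="0 0 0.0015 0; 0 0 0.0015 0; 0 0 0 0; 0 0 0 0")

```text
time: 23.2
eef_pos: [0.4672, -0.3398, 0.0279]
tcp_rot: [3.141, 0.001, 1.437]
wrist_force: [-1.3, 1.0, 5.2]
width: 0.0452
finger_force: 43.3
```

>>> jog_arm(series="0 0 0 0; 0 0 0 0; 0 0 0 0; 0 0 0 0; 0 0 0 0; 0 0 -0.01 0; 0 0 -0.02 0; 0 0 -0.03 0; 0 0 -0.04 0; 0 0 -0.04 0; 0 0 -0.02 0; 0 0 0 0; 0 0 0 0", grip=0.66)

```text
time: 24.5
eef_pos: [0.4668, -0.3393, 0.1873]
tcp_rot: [3.141, 0.0, 1.437]
wrist_force: [0.3, -1.2, -0.3]
width: 0.0564
finger_force: 0.0
```

```bash
python3 - <<'E'
from h import *
d=look(4); goto(.5086,.2899,.19,1.5708-.17)
cv2.imwrite("pics/h4.png",crop(d["side"]["frame"],280,300,110,170,3.5))
E
```

```text
t 24.6 pos [ 0.4662 -0.3387  0.1856] rpy [-3.139e+00 -2.000e-03  1.437e+00] w 0.0567 | turn deg 2.05 then tool [ 0.6267 -0.0645 -0.0044]
```

View pics/h4.png

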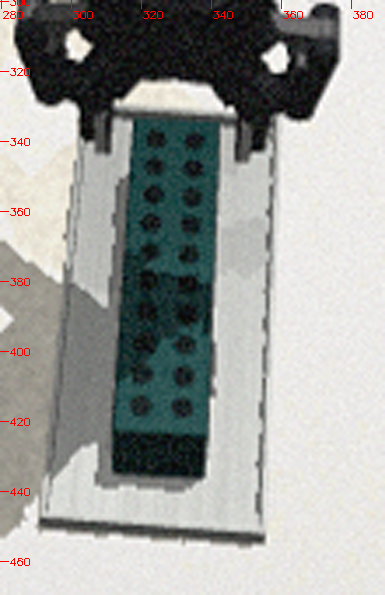

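The empty rack lies flat in the discard tray (top face about (315–340, 335–425) px), and the gripper is clear. Next the full rack.

>>> jog_arm(series="0 0 0 2.05; 0.02 -0.002 0 0; 0.045 -0.0046 0 0; 0.045 -0.0046 0 0; 0.045 -0.0046 0 0; 0.045 -0.0046 0 0; 0.045 -0.0046 0 0; 0.045 -0.0046 0 0; 0.045 -0.0046 0 0; 0.045 -0.0046 0 0; 0.045 -0.0046 0 0; 0.045 -0.0046 0 0; 0.045 -0.0046 0 0; 0.045 -0.0046 0 0; 0.045 -0.0046 0 0; 0.022 -0.0027 0 0; 0 0 0 0; 0 0 0 0", grip=0.85)

```text
time: 26.4
eef_pos: [0.5075, 0.2897, 0.1855]
tcp_rot: [-3.139, 0.002, 1.403]
wrist_force: [-0.6, -1.1, 0.0]
width: 0.0724
finger_force: 0.0
```

```bash
python3 - <<'E'
from h import *
d=look(5); goto(.5086,.2899,.024,1.5708-.17)
cv2.imwrite("pics/h5.png",crop(d["side"]["frame"],270,60,110,140,4))
E
```

```text
t 26.5 pos [0.5083 0.2884 0.1861] rpy [-3.139e+00  1.000e-03  1.401e+00] w 0.0726 | turn deg -0.01 then tool [0.0015 0.     0.1621]
```

View pics/h5.png

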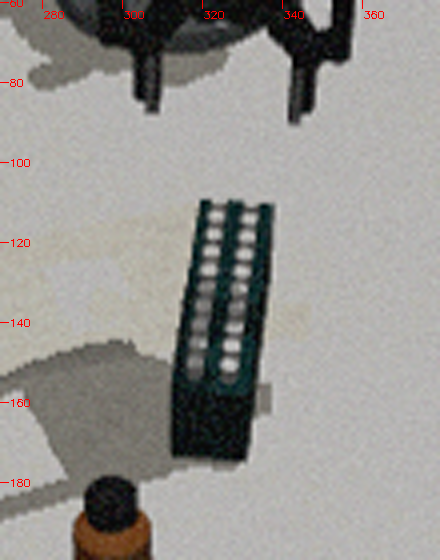

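The fingers straddle the full rack (tips at about (313–330, 112–152) px). Descending.

>>> jog_arm(series="0.0015 0 0.016 0; 0 0 0.025 0; 0 0 0.025 0; 0 0 0.025 0; 0 0 0.02 0; 0 0 0.015 0; 0 0 0.015 0; 0 0 0.015 0; 0 0 0.01 0; 0 0 0 0; 0 0 0 0")

```text
time: 27.6
eef_pos: [0.5098, 0.2908, 0.0208]
tcp_rot: [3.142, -0.0, 1.401]
wrist_force: [0.1, 0.1, 0.0]
width: 0.0725
finger_force: 0.0
```

>>> jog_arm(series="0 0 0 0; 0 0 0 0; 0 0 0 0; 0 0 0 0; 0 0 0 0; 0 0 0 0; 0 0 0 0; 0 0 0 0", grip=0.3, squeeze=45)

```text
time: 28.4
eef_pos: [0.5104, 0.2912, 0.0217]
tcp_rot: [3.14, -0.001, 1.401]
wrist_force: [-0.1, 0.4, 5.6]
width: 0.0458
finger_force: 48.3
```

```bash
python3 -c "
from h import *
goto(.669,-.039,.17,1.5708+.046)"
```

```text
t 28.4 pos [0.5104 0.2912 0.0217] rpy [ 3.140e+00 -1.000e-03  1.401e+00] w 0.0458 | turn deg -12.36 then tool [-0.3372  0.1432 -0.1483]
```

>>> jog_arm(series="0 0 -0.006 0; 0 0 -0.014 0; 0 0 -0.02 0; 0 0 -0.022 0; 0 0 -0.022 0; 0 0 -0.022 0; 0 0 -0.022 0; 0 0 -0.022 0; 0 0 0 -6.18; 0 0 0 -6.18; -0.0157 0.0072 0 0; -0.037 0.0158 0 0; -0.037 0.0158 0 0; -0.037 0.0158 0 0; -0.037 0.0158 0 0; -0.037 0.0158 0 0; -0.037 0.0158 0 0; -0.037 0.0158 0 0; -0.037 0.0158 0 0; -0.024 0.0096 0 0")

```text
time: 30.4
eef_pos: [0.669, -0.0425, 0.1708]
tcp_rot: [3.141, 0.001, 1.612]
wrist_force: [-0.1, 0.6, -2.5]
width: 0.0453
finger_force: 47.6
```

>>> jog_arm(series="0 0 0 0; 0 0 0 0")

```text
time: 30.6
eef_pos: [0.6674, -0.0395, 0.1704]
tcp_rot: [-3.14, -0.001, 1.613]
wrist_force: [0.1, 0.5, -1.1]
width: 0.0456
finger_force: 47.6
```

```bash
python3 - <<'E'
from h import *
d=look(6); goto(.669,-.0375,.03,1.5708+.046)
cv2.imwrite("pics/h6.png",np.hstack([crop(d["side"]["frame"],345,150,110,160,3.6),crop(d["top"]["frame"],270,100,110,160,3.6)]))
E
```

```text
t 30.7 pos [ 0.667  -0.0375  0.1705] rpy [-3.140e+00 -1.000e-03  1.616e+00] w 0.0458 | turn deg -0.05 then tool [-0.      0.002   0.1405]
```

View pics/h6.png

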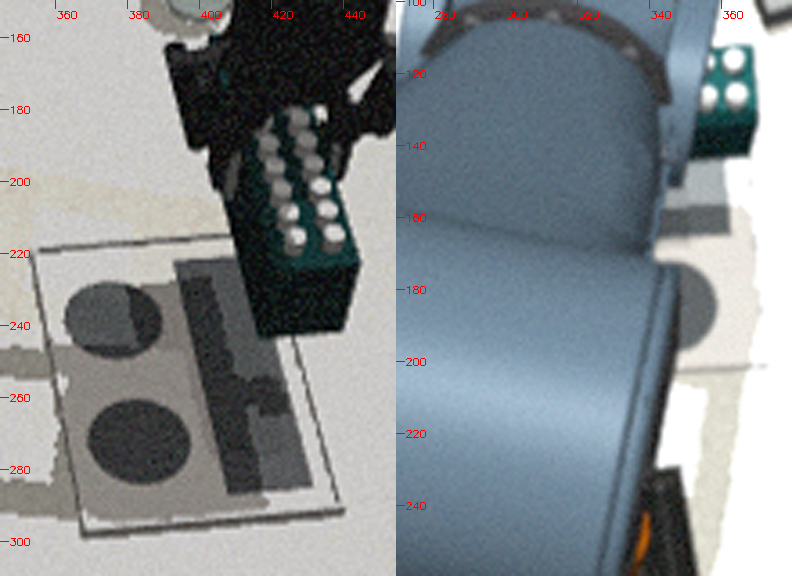

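The bay's rear mark is now visible in the side view: near corners (392,222) and (407,287), far right corner (431,285). I'll compute its centre.

```bash
python3 - <<'E'
from h import *
S=pickle.load(open("cap6.pkl","rb"))["side"]; b=np.array([.43,2.24])
A,B,C=[atz(S,np.array(p)-b,.005) for p in((392.3,222.3),(407.3,286.7),(431.2,284.8))]
print(A.round(4),B.round(4),C.round(4),"ctr",((A+C)/2).round(4),np.linalg.norm(A-B),np.linalg.norm(C-B),np.arctan2(-(A-B)[0],(A-B)[1]))
# bottle discs
for p in((373.4,238.4),(379.6,270.8)): print(atz(S,np.array(p)-b,.005).round(4))
E
```

```text
[0.6407 0.0494 0.005 ] [ 0.6475 -0.1233  0.005 ] [ 0.6975 -0.1216  0.005 ] ctr [ 0.6691 -0.0361  0.005 ] 0.1727547268677266 0.050006530205469434 0.03964208161334095
[0.5931 0.0065 0.005 ]
[ 0.5957 -0.0801  0.005 ]
```

>>> jog_arm(series="0 0.0015 0.0105 0; 0 0 0.02 0; 0 0 0.025 0; 0 0 0.025 0; 0 0 0.02 0; 0 0 0.015 0; 0 0 0.01 0; 0 0 0.008 0; 0 0 0.005 0; 0 0 0.003 0; 0 0 0 0; 0 0 0 0")

```text
time: 31.9
eef_pos: [0.6701, -0.038, 0.0299]
tcp_rot: [3.14, 0.0, 1.617]
wrist_force: [0.8, -0.1, -2.6]
width: 0.0454
finger_force: 47.6
```

>>> jog_arm(series="0 0 0.0015 0; 0 0 0.001 0; 0 0 0 0; 0 0 0 0")

```text
time: 32.3
eef_pos: [0.6696, -0.0379, 0.0269]
tcp_rot: [3.142, 0.0, 1.617]
wrist_force: [-0.9, -0.3, -1.8]
width: 0.0454
finger_force: 47.6
```

>>> jog_arm(series="0 0 0.001 0; 0 0 0.0005 0; 0 0 0 0; 0 0 0 0")

```text
time: 32.7
eef_pos: [0.6697, -0.0379, 0.0268]
tcp_rot: [3.141, 0.0, 1.617]
wrist_force: [-3.2, -0.1, 5.4]
width: 0.045
finger_force: 48.5
```

>>> jog_arm(series="0 0 0 0; 0 0 0 0; 0 0 0 0; 0 0 0 0; 0 0 0 0; 0 0 -0.01 0; 0 0 -0.02 0; 0 0 -0.03 0; 0 0 -0.04 0; 0 0 -0.04 0; 0 0 -0.02 0; 0 0 0 0; 0 0 0 0", grip=0.72)

```text
time: 34.0
eef_pos: [0.6694, -0.0378, 0.1858]
tcp_rot: [3.141, 0.0, 1.617]
wrist_force: [-0.8, -0.1, 0.1]
width: 0.0614
finger_force: 0.0
```

```bash
python3 - <<'E'
from h import *
d=look(7); goto(.4455,-.0373,.19,3.185)
cv2.imwrite("pics/h7.png",crop(d["side"]["frame"],345,180,110,130,4))
E
```

```text
t 34.1 pos [ 0.6684 -0.0376  0.1838] rpy [-3.138e+00 -1.000e-03  1.617e+00] w 0.0615 | turn deg -89.86 then tool [ 0.2227  0.01   -0.0062]
```

View pics/h7.png

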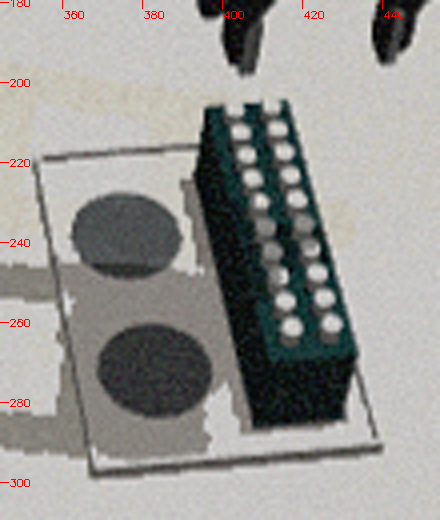

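The full rack stands square on the rear mark, with its bottom front corner at (407,286) matching the mark's corner. Now the bottles go back, wide first.

>>> jog_arm(series="0 0 0 -8.17; 0 0 0 -8.17; 0 0 0 -8.17; 0 0 0 -8.17; 0 0 0 -8.17; 0 0 0 -8.17; 0 0 0 -8.17; 0 0 0 -8.17; 0 0 0 -8.17; 0 0 0 -8.17; 0 0 0 -8.17; 0.02 0.001 0 0; 0.035 0.0015 0 0; 0.035 0.0015 0 0; 0.035 0.0015 0 0; 0.035 0.0015 0 0; 0.035 0.0015 0 0; 0.0277 0.0015 0 0; 0 0 0 0; 0 0 0 0", grip=0.92)

```text
time: 36.1
eef_pos: [0.4463, -0.0376, 0.1846]
tcp_rot: [3.141, -0.001, -3.099]
wrist_force: [0.1, 0.2, -0.5]
width: 0.078
finger_force: 0.0
```

```bash
python3 -c "
from h import *
goto(.4455,-.0373,.0585,3.185)"
```

```text
t 36.1 pos [ 0.4463 -0.0376  0.1846] rpy [ 3.141e+00 -1.000e-03 -3.099e+00] w 0.078 | turn deg -0.02 then tool [0.0008 0.0003 0.1261]
```

>>> jog_arm(series="0.0005 0 0.016 0; 0 0 0.02 0; 0 0 0.02 0; 0 0 0.02 0; 0 0 0.015 0; 0 0 0.015 0; 0 0 0.01 0; 0 0 0.01 0; 0 0 0 0; 0 0 0 0", squeeze=35)

```text
time: 37.1
eef_pos: [0.4465, -0.0376, 0.0592]
tcp_rot: [-3.142, -0.0, -3.098]
wrist_force: [0.5, -0.1, 0.2]
width: 0.0783
finger_force: 0.0
```

>>> jog_arm(series="0 0 0 0; 0 0 0 0; 0 0 0 0; 0 0 0 0; 0 0 0 0; 0 0 0 0; 0 0 0 0; 0 0 0 0", grip=0.4)

```text
time: 37.9
eef_pos: [0.4466, -0.0376, 0.0601]
tcp_rot: [-3.141, 0.002, -3.098]
wrist_force: [-0.4, 2.1, 6.7]
width: 0.0555
finger_force: 37.0
```

```bash
python3 -c "
from h import *
goto(.602,-.0874,.0585,3.185)"
```

```text
t 37.9 pos [ 0.4466 -0.0376  0.0601] rpy [-3.141e+00  2.000e-03 -3.098e+00] w 0.0555 | turn deg 0.0 then tool [-0.1531 -0.0565  0.0016]
```

>>> jog_arm(series="0 0 -0.006 0; 0 0 -0.012 0; 0 0 -0.016 0; 0 0 -0.016 0; 0 0 -0.01 0; -0.007 -0.0028 0 0; -0.0147 -0.005 0 0; -0.02 -0.007 0 0; -0.02 -0.007 0 0; -0.02 -0.0078 0 0; -0.02 -0.008 0 0; -0.02 -0.008 0 0; -0.015 -0.005 0 0; -0.0114 -0.004 0 0; -0.005 -0.002 0 0; 0 0 0.015 0; 0 0 0.02 0; 0 0 0.015 0; 0 0 0.006 0; 0 0 0 0")

```text
time: 39.9
eef_pos: [0.6006, -0.0872, 0.0619]
tcp_rot: [3.14, -0.003, -3.098]
wrist_force: [-0.5, -0.9, -2.7]
width: 0.0553
finger_force: 38.1
```

>>> jog_arm(series="0 0 0.0015 0; 0 0 0.0015 0; 0 0 0 0; 0 0 0 0")

```text
time: 40.3
eef_pos: [0.6019, -0.0876, 0.0609]
tcp_rot: [-3.141, 0.001, -3.098]
wrist_force: [-0.5, 0.0, -3.7]
width: 0.0554
finger_force: 38.1
```

>>> jog_arm(series="0 0 0.001 0; 0 0 0.0005 0; 0 0 0 0; 0 0 0 0")

```text
time: 40.7
eef_pos: [0.6022, -0.0875, 0.0602]
tcp_rot: [-3.141, 0.002, -3.098]
wrist_force: [-1.3, 0.8, 5.2]
width: 0.055
finger_force: 38.7
```

Contact. Release with a limited opening, rise, and go to the slim bottle.

>>> jog_arm(series="0 0 0 0; 0 0 0 0; 0 0 0 0; 0 0 0 0; 0 0 0 0; 0 0 -0.01 0; 0 0 -0.015 0; 0 0 -0.03 0; 0 0 -0.04 0; 0 0 -0.03 0; 0 0 0 0; 0 0 0 0", grip=0.9)

```text
time: 41.9
eef_pos: [0.6022, -0.0876, 0.1859]
tcp_rot: [-3.14, 0.003, -3.098]
wrist_force: [0.9, -0.3, -0.4]
width: 0.0767
finger_force: 0.0
```

```bash
python3 -c "
from h import *
goto(.433,.0628,.0635,3.185)"
```

```text
t 41.9 pos [ 0.6022 -0.0876  0.1859] rpy [-3.140e+00  3.000e-03 -3.098e+00] w 0.0767 | turn deg 0.01 then tool [0.1625 0.1576 0.1224]
```

>>> jog_arm(series="0.01 0.01 0 0; 0.02 0.02 0 0; 0.025 0.024 0 0; 0.025 0.024 0 0; 0.025 0.024 0 0; 0.025 0.024 0 0; 0.02 0.02 0 0; 0.0125 0.0116 0 0; 0 0 0.01 0; 0 0 0.02 0; 0 0 0.02 0; 0 0 0.02 0; 0 0 0.015 0; 0 0 0.015 0; 0 0 0.012 0; 0 0 0.01 0; 0 0 0 0; 0 0 0 0", grip=0.75)

```text
time: 43.7
eef_pos: [0.4329, 0.0625, 0.0614]
tcp_rot: [-3.142, -0.0, -3.098]
wrist_force: [-0.0, 0.1, 0.3]
width: 0.064
finger_force: 0.0
```

>>> jog_arm(series="0 0 0 0; 0 0 0 0; 0 0 0 0; 0 0 0 0; 0 0 0 0; 0 0 0 0; 0 0 0 0; 0 0 0 0", grip=0.3)

```text
time: 44.5
eef_pos: [0.433, 0.0628, 0.0624]
tcp_rot: [-3.141, 0.002, -3.098]
wrist_force: [-0.6, -1.8, 7.0]
width: 0.0415
finger_force: 35.8
```

```bash
python3 -c "
from h import *
goto(.5993,.0052,.0635,3.185)"
```

```text
t 44.5 pos [0.433  0.0628 0.0624] rpy [-3.141e+00  2.000e-03 -3.098e+00] w 0.0415 | turn deg 0.02 then tool [-0.1636 -0.0647 -0.0011]
```

>>> jog_arm(series="0 0 -0.006 0; 0 0 -0.012 0; 0 0 -0.016 0; 0 0 -0.016 0; 0 0 -0.01 0; -0.0063 -0.0025 0 0; -0.015 -0.006 0 0; -0.02 -0.008 0 0; -0.02 -0.008 0 0; -0.02 -0.008 0 0; -0.02 -0.008 0 0; -0.02 -0.008 0 0; -0.02 -0.008 0 0; -0.015 -0.006 0 0; -0.0073 -0.0022 0 0; 0 0 0.015 0; 0 0 0.02 0; 0 0 0.015 0; 0 0 0.006 0; 0 0 0 0")

```text
time: 46.5
eef_pos: [0.5976, 0.0056, 0.0645]
tcp_rot: [3.141, -0.003, -3.098]
wrist_force: [-0.4, -0.1, -1.5]
width: 0.0413
finger_force: 35.7
```

>>> jog_arm(series="0 0 0.0015 0; 0 0 0.0015 0; 0 0 0 0; 0 0 0 0")

```text
time: 46.9
eef_pos: [0.599, 0.0054, 0.0633]
tcp_rot: [-3.141, 0.001, -3.098]
wrist_force: [-0.3, 0.4, -1.6]
width: 0.0416
finger_force: 35.7
```

>>> jog_arm(series="0 0 0.001 0; 0 0 0 0; 0 0 0 0")

```text
time: 47.2
eef_pos: [0.5991, 0.0053, 0.0625]
tcp_rot: [-3.141, 0.001, -3.098]
wrist_force: [-0.8, 0.2, 2.8]
width: 0.041
finger_force: 36.0
```

Contact. Release, rise and back off to clear the view.

>>> jog_arm(series="0 0 0 0; 0 0 0 0; 0 0 0 0; 0 0 0 0; 0 0 0 0; 0 0 -0.01 0; 0 0 -0.015 0; 0 0 -0.03 0; 0 0 -0.04 0; 0 0 -0.04 0; 0 0 -0.02 0; 0.02 0.03 0 0; 0.02 0.04 0 0; 0.02 0.04 0 0; 0.02 0.04 0 0; 0.02 0.04 0 0; 0.02 0.03 0 0; 0 0 0 0; 0 0 0 0", grip=0.72)

```text
time: 49.1
eef_pos: [0.4692, 0.2206, 0.2181]
tcp_rot: [-3.142, 0.002, -3.096]
wrist_force: [0.1, -0.3, 0.0]
width: 0.0617
finger_force: 0.0
```

```bash
python3 - <<'E'
from h import *
d=look(8); goto(.6,0,.2)
f=d["side"]["frame"]
cv2.imwrite("pics/h8.png",np.hstack([crop(f,345,180,110,130,4),crop(pickle.load(open("cap0.pkl","rb"))["side"]["frame"],350,180,85,130,4)]))
E
```

```text
t 49.2 pos [0.4703 0.2195 0.2177] rpy [ 3.142e+00  2.000e-03 -3.099e+00] w 0.0614 | turn deg -0.0 then tool [-0.1202 -0.2248  0.0177]
```

View pics/h8.png

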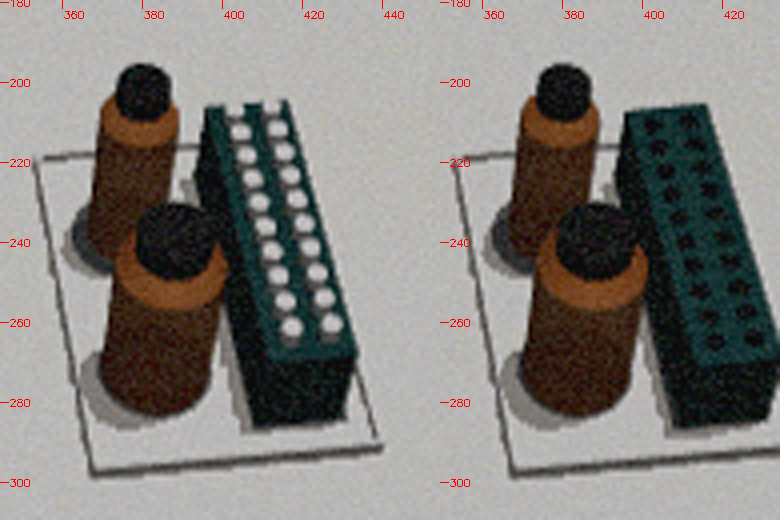

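Both bottles stand at their starting pixels (caps at (380,201) and (389,238)), and the full rack stands where the empty one was.

```bash
python3 -c "
from rig import bot
print(bot.hand_in())"
```

```text
the job is handed in; nothing more can be done
None
```

I handed the job in at about 49 s. The last picture shows the full rack square on the bay's rear mark and both bottles upright where they started; an earlier one shows the empty rack flat in the discard tray. The hand-in gave no pass or fail verdict. I planned the moves clear of the flask, beaker and timer but did not measure them again afterwards.

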